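Load the ink shaker and hold its dead-man lever at half travel

TASK

Two round ink-refill bottles still stand on the desk: stand each one upright in its own empty cell of the ink shaker's divided crate. Then push the shaker's spring-loaded dead-man lever down to about half its travel, which is its run position (pressing it through towards the bottom stop trips the shaker), and finish with the fingers still holding it there. Leave the other bottles and desk things where they are.

Things in the scene. Friction and masses are not known exactly. Their poses are not given: they have to be found in the camera images.
- shaker: ink shaker, fixed. Origin on the desk under its crate's centre; x to its back, y to its lever side. Grey plinth, x -90 to 90, y -80 to 180 mm, 30 mm high. On it an open plywood crate 144 x 144 mm, walls and cross dividers 4 mm thick: 2 x 2 cells 66 mm square inside, centred at x, y = +-35 mm; cell floors at z 34, wall tops at z 84 mm. Lever beside the crate at y 145 mm. It does not shake here
- disc_a: thin cork disc 54 mm across on the floor at the centre of one empty crate cell, look only: marks an empty cell. Origin on the cell floor
- disc_b: the same, in the other empty cell
- lever (a joint): the shaker's dead-man lever, rad: 0 = up (a spring returns it), 0.15 = half travel, 0.30 = bottom stop; past 0.26 it trips. Hinge in the shaker frame at x 60, y 145, z 125 mm, arm 120 mm long to the front (-x). The grip falls 18 mm to half travel, 36 mm to the bottom. Push at the grip: about 3 N to start, 7 N at half, 11 N at the bottom
- lever_grip (a point): centre of the lever's grip, a dark rubber bar 24 mm thick, 60 mm long along the shaker's y, at the lever's front end; moves with it. In the shaker frame y 145 mm and: x -59, z 143 mm when up; x -60, z 125 mm at half travel; z 107 mm at the bottom. The bar's top is 12 mm above this point. Push it from above
- ink_a: round white ink-refill bottle, origin at the centre of its underside, z up along its axis; 125 mm tall: body 46 mm across up to 70 mm, shoulder and 26 mm neck up to 86 mm, dark screw cap 32 mm across from 86 to 125 mm (grip it by the cap); about 0.14 kg. One of the two standing on the desk, to be loaded
- ink_b: round white ink-refill bottle, origin at the centre of its underside, z up along its axis; 125 mm tall: body 46 mm across up to 70 mm, shoulder and 26 mm neck up to 86 mm, dark screw cap 32 mm across from 86 to 125 mm (grip it by the cap); about 0.14 kg. The other of the two standing on the desk, to be loaded
- ink_c: round white ink-refill bottle, origin at the centre of its underside, z up along its axis; 125 mm tall: body 46 mm across up to 70 mm, shoulder and 26 mm neck up to 86 mm, dark screw cap 32 mm across from 86 to 125 mm (grip it by the cap); about 0.14 kg. Already in a crate cell; leave
- ink_d: round white ink-refill bottle, origin at the centre of its underside, z up along its axis; 125 mm tall: body 46 mm across up to 70 mm, shoulder and 26 mm neck up to 86 mm, dark screw cap 32 mm across from 86 to 125 mm (grip it by the cap); about 0.14 kg. Already in a crate cell; leave
- glue: square glue bottle, 44 x 44 mm, 75 mm high, with a pointed dark nozzle to 115 mm; stands among the ink bottles; leave. Origin: centre of underside, as for all below
- stapler: dark stapler, 140 mm along y, 40 mm wide, 44 mm high; leave
- stamp: wooden hand stamp, foot 50 x 30 mm, 78 mm high; leave
- mug: white mug, 80 mm across, 90 mm high, handle to its +y; leave
- pen_cup: dark steel pen cup, 72 mm across, 90 mm high, pens to 140 mm; leave
- tape: tape dispenser, 55 x 130 mm, 70 mm high; leave
Not all that is in view belongs to the job. Leave any green look-alike of the ink_b alone. What is shaped like the ink_c but turquoise is not meant.

How it is judged:
By the outcome, as a careful person would: the job done as asked, in the order asked, and still so for the second after the job is handed in, while the arm keeps its last pose, push and grip.
It also fails if it takes over 58 s, if anything falls off the work surface, if the arm or the gripper's body presses on something with over 40 N, if the wrist force passes 120 N, or if a joint passes its speed limit or range.

ROBOT

A 6-joint arm with a two-finger parallel gripper is mounted at the origin on the work surface. World frame = base frame: x ahead of the robot, y to its left, z up, the work surface at z = 0. Lengths are in m, angles in rad, forces in N, time in s.
With the tool pointing down it reaches from about 0.25 to 0.775 m from the base axis. Payload 4 kg.
Tool frame: the origin (TCP) lies midway between the tips of the shut fingers; the grasp point (between the pads) lies 19 mm behind it; z points along the fingers, y is the line along which they close (so a half turn about z gives the same grasp; the last joint's range is limited). The gripper opens to 94 mm and grips with 3 to 60 N. Pads are 16 mm wide; open, the fingers measure 119 mm over their backs; the gripper's body (75 mm by 177 mm) begins 78 mm behind the grasp point.
Start: joints at [-1.274, 0.087, 1.371, -0, 1.684, -0.103], TCP at [0.214, -0.507, 0.206] pointing down, gripper open.
Joint ranges: [-3.1, 3.1], [-0.76, 2.03], [0.27, 2.55], [-1.08, 4.22], [0.17, 2.65], [-2.57, 2.57]. Speed limits (rad/s): [2.79, 2.79, 3.14, 3.14, 3.14, 3.14].

INTERFACE

Orientations are given as [roll, pitch, yaw] about the fixed x, y, z axes, in that order (R = Rz(yaw) Ry(pitch) Rx(roll)).
In Python, from bench import robot gives the robot as it stands.
- The arm moves only by the tool servo_tool, never from a script. Its argument "moves" is a list of rows, each a list of 5 numbers: the shift along the tool's x, y, z in units of 25 mm (1.0 is 25 mm), then the turn about the tool's z in units of 6 degrees (1.0 is 6 degrees), then the closure, from 0 (fully open) to 1 (shut). In form: [[dx, dy, dz, yaw, gripper], ...]. A call has 1 to 10 rows; each row is the pose to reach, as a shift and turn from the pose commanded when the call began, along the tool's axes at that moment; what a row does not reach only later rows make up. A row lasts 1/12 s, in which the tool goes at most 41.7 mm and 7.16 degrees, less where a joint would pass 70% of its speed; a pose out of reach is approached as far as the arm can. A call with a gripper value outside its range is refused whole. The fingers move at their own pace and stop on an object; the grip force is fixed at half the most. Time passes only in rows, so rows that repeat a pose let the fingers close. It gives the time, the measured TCP pose, the force, the opening and the grip force at its end, in the units of the state.
- robot.get_obs(): the state, without advancing time (a new reading comes with each control period).
- robot.snapshot(name): name is "scene" or "top" or "wrist"; returns a dict with "image" (420x560x3 uint8, blue, green, red), "fx", "fy", "cx", "cy" (pixels), "eye" and "orientation" of the camera in the world; the wrist camera has in their place "T_tool_cam" (4x4, takes a point from camera to tool coordinates, whose origin is the TCP and whose axes are the flange's). Camera axes: x right, y down, z forward; pixel columns grow to the right and rows downward; lengths in m; the calibration is good to about 2 mm. A picture is of the moment at which its call begins: read the wrist's pose just before it. There is no depth.
- robot.close_job(): hands the job in; it is judged then, once.
The state is a dict: "time": time; "joint_positions": joint angles; "qvel": joint speeds; "joint_torque": joint torques, N m; "tool_pos": TCP position; "ee_rot": TCP orientation; "wrist_force": force on the tool from outside, world axes, zero at the start; "wrist_torque": the same for the moment, N m; "width": finger opening in m; "finger_force": force on a finger pad.
Only numpy, scipy, OpenCV 4.12 (cv2) and the standard library are available. Lean on these libraries where they do the work, as an engineer would, in place of code of your own. Each camera call takes 0.05 s, during which the arm holds its last target. There are 200 camera calls.

## Working session

There is one attempt and no reset: what is moved stays moved. The work goes in short steps, Python scripts to look and compute and a tool call to move; the robot and the scene stay as the last step left them, time stands still between calls to the robot, and variables do not carry over. Pictures are saved under pics/ and viewed, at most 10 in all, crops included, and the job is handed in when it is done.

Besides the shell and the picture viewer there is one more tool, called as name(argument=value, ...), one argument or row to a line, values as JSON. servo_tool: Moves the arm, as the interface text tells. Its arguments: {"type":"object","properties":{"moves":{"type":"array"}},"required":["moves"]}

```bash
mkdir -p pics; ls; python3 - <<'E'
from bench import robot
import cv2,numpy as np
o=robot.get_obs();print({k:np.round(v,3).tolist() for k,v in o.items()})
for n in("top","scene"):
    s=robot.snapshot(n);cv2.imwrite(f"pics/{n}1.png",s["image"]);print(n,{k:np.round(v,4).tolist() for k,v in s.items() if k!="image"})
s=robot.snapshot("wrist");print(np.round(s["T_tool_cam"],4).tolist(),s["fx"])
E
```

```text
pics
{'time': 0.0, 'joint_positions': [-1.274, 0.088, 1.372, -0.0, 1.684, -0.103], 'qvel': [0.002, -0.003, 0.001, -0.001, 0.0, 0.0], 'joint_torque': [-0.001, -34.018, -30.243, 0.072, 0.033, -0.0], 'tool_pos': [0.214, -0.506, 0.204], 'ee_rot': [-3.139, -0.0, 0.4], 'wrist_force': [0.038, 0.464, 0.988], 'wrist_torque': [0.014, 0.009, 0.031], 'finger_force': 0.0, 'width': 0.094}
top {'fx': 471.4794, 'fy': 471.4794, 'cx': 284.3581, 'cy': 205.8173, 'eye': [0.4781, 0.0333, 1.3137], 'orientation': [-3.0552, 0.0193, -1.5427]}
scene {'fx': 396.144, 'fy': 396.144, 'cx': 279.6578, 'cy': 209.7334, 'eye': [1.0069, -0.1539, 0.8909], 'orientation': [-2.5945, 0.0125, 1.1455]}
[[0.0017, -0.9735, -0.2288, 0.0663], [1.0, 0.0016, 0.0007, -0.0009], [-0.0003, -0.2288, 0.9735, -0.1789], [0.0, 0.0, 0.0, 1.0]] 301.0634051300852
```

View pics/top1.png

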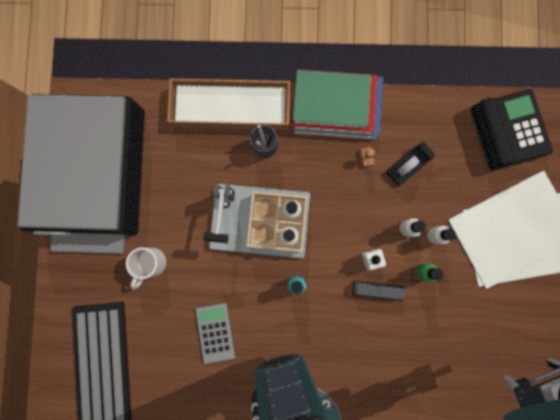

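View pics/scene1.png

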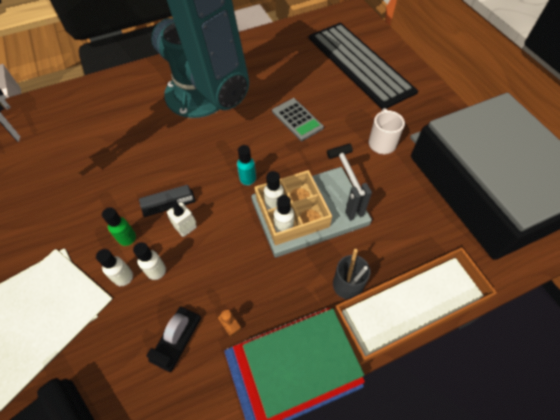

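The top view shows white bottles at (412,228) and (440,235), green at (430,272), glue at (374,260). The crate is around (277,222), with empty cells on its left (lever) side and the lever grip at (217,238). Next I'll enlarge it to get better pixel positions.

```bash
cat > h.py <<'E'
import numpy as np, cv2
from scipy.spatial.transform import Rotation as R
from bench import robot
def ray(s,uv,z,R_wc=None,eye=None):
    if R_wc is None: R_wc=R.from_euler('xyz',s["orientation"]).as_matrix(); eye=np.array(s["eye"])
    d=R_wc@np.array([(uv[0]-s["cx"])/s["fx"],(uv[1]-s["cy"])/s["fy"],1])
    return eye+d*(z-eye[2])/d[2]
def proj(s,p):
    M=R.from_euler('xyz',s["orientation"]).as_matrix(); c=M.T@(np.array(p)-s["eye"])
    return np.array([s["cx"]+s["fx"]*c[0]/c[2],s["cy"]+s["fy"]*c[1]/c[2]])
def wristcam(s,o):
    Rt=R.from_euler('xyz',o["ee_rot"]).as_matrix(); T=np.array(s["T_tool_cam"])
    return Rt@T[:3,:3], np.array(o["tool_pos"])+Rt@T[:3,3]
E
python3 - <<'E'
import cv2,numpy as np
i=cv2.imread("pics/top1.png")
a=cv2.resize(i[175:265,200:320],None,fx=6,fy=6,interpolation=cv2.INTER_CUBIC)
cv2.imwrite("pics/c1.png",a)
b=cv2.resize(i[205:305,345:460],None,fx=6,fy=6,interpolation=cv2.INTER_CUBIC)
cv2.imwrite("pics/c2.png",b)
E
```

```text
(no output)
```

View pics/c1.png

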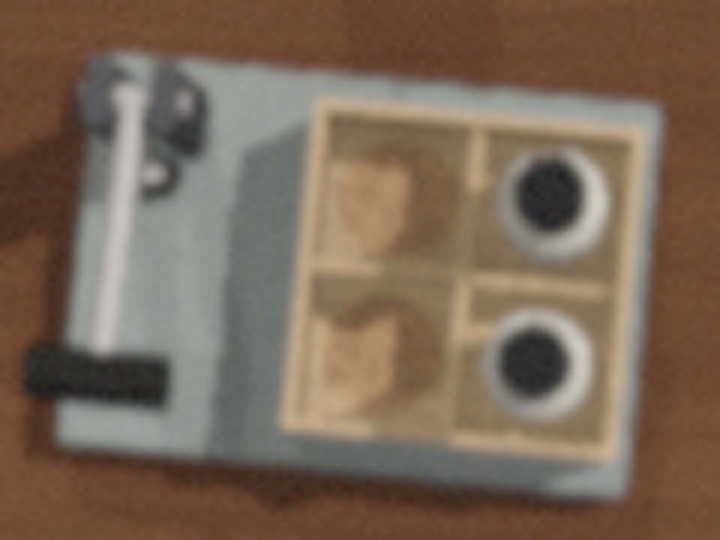

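View pics/c2.png

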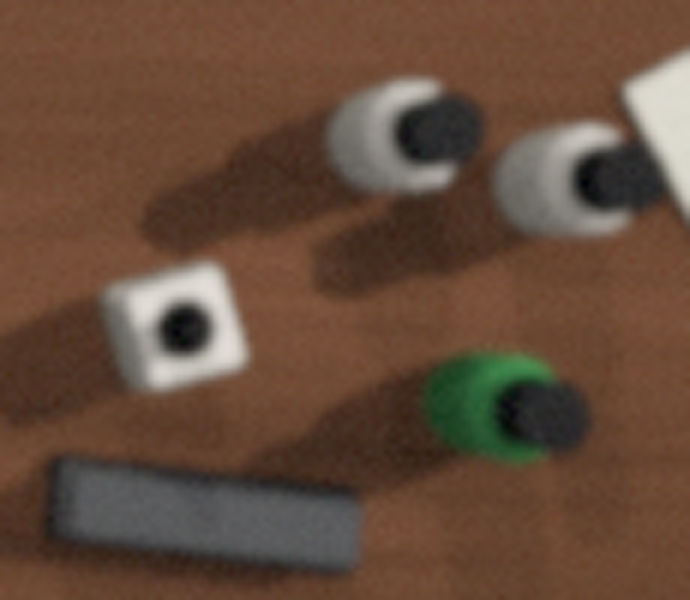

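```bash
python3 - <<'E'
from h import *
from scipy.optimize import least_squares
s=robot.snapshot("top")
f=lambda p,o:np.array(p)/6+np.array(o)-0.4
oc=(200,175);ob=(345,205)
print("A top",ray(s,f((447,129),ob),.125),"base",ray(s,f((380,140),ob),.02))
print("B top",ray(s,f((626,180),ob),.125),"base",ray(s,f((546,188),ob),.02))
print("green",ray(s,f((552,415),ob),.125),"glue",ray(s,f((185,328),ob),.115))
C=[(315,97),(648,125),(612,460),(280,432)]
P=np.array([ray(s,f(c,oc),.084)[:2] for c in C]);print(P,P.mean(0))
print([np.linalg.norm(P[i]-P[i-1]) for i in range(4)])
# shaker coords of corners TL(+x,+y) TR(+x,-y) BR BL
S=np.array([(72,72),(72,-72),(-72,-72),(-72,72)])/1e3
r=least_squares(lambda q:(R.from_euler('z',q[2]).as_matrix()[:2,:2]@S.T+q[:2,None]-P.T).ravel(),[.5,0,0]);print(r.x,np.abs(r.fun).max())
x,y,t=r.x;M=R.from_euler('z',t).as_matrix()[:2,:2]
for n,p in dict(front=(-.035,.035),back=(.035,.035),grip=(-.059,.145)).items():print(n,M@p+[x,y])
print("grip seen",ray(s,f((97,375),oc),.150))
print("inkC",ray(s,f((550,190),oc),.159), M@[.035,-.035]+[x,y])
E
```

```text
A top [ 0.53826674 -0.2801426   0.125     ] base [ 0.53774945 -0.27753782  0.02      ]
B top [ 0.51902293 -0.35440994  0.125     ] base [ 0.51801659 -0.35259664  0.02      ]
green [ 0.42097534 -0.32379841  0.125     ] glue [ 0.45224403 -0.17373247  0.115     ]
[[ 6.21374567e-01  1.45974249e-01]
 [ 6.12825841e-01 -8.32973926e-05]
 [ 4.66754520e-01  1.19979567e-02]
 [ 4.74774444e-01  1.56205470e-01]] [0.54393234 0.07852359]
[np.float64(0.1469567080412648), np.float64(0.1463075100022557), np.float64(0.14657007755563137), np.float64(0.14443035062839923)]
[ 0.54393234  0.07852359 -0.06660027] 0.0021091969052067783
front [0.51133922 0.11577529]
back [0.58118404 0.11111671]
grip [0.49471305 0.22712864]
grip seen [0.49620466 0.22588971 0.15      ]
inkC [0.57679645 0.04141747 0.159     ] [0.57652546 0.0412719 ]
```

Reconstructed crate sides measure 144–147 mm (144 given), and the grip and ink_c land within 2 mm of prediction. Each bottle's cap and base agree within 3 mm. Now I'll work out the shift to A.

```bash
cat >> h.py <<'E'
def to(p):
    o=robot.get_obs(); Rt=R.from_euler('xyz',o["ee_rot"]).as_matrix()
    return np.round(Rt.T@(np.array(p)-o["tool_pos"])/.025,2)
E
python3 -c "
from h import *
print(to([.538,-.2795,.2]),to([.538,-.2795,.085]))"
```

```text
[15.47 -3.31  0.2 ] [15.47 -3.3   4.8 ]
```

servo_tool(
  moves=[
    [1.55, -0.33, 0, 0, 0.3],
    [3.1, -0.66, 0, 0, 0.3],
    [4.65, -1.0, 0, 0, 0.3],
    [6.2, -1.3, 0, 0, 0.3],
    [7.75, -1.65, 0, 0, 0.3],
    [9.3, -2.0, 0, 0, 0.3],
    [10.9, -2.3, 0, 0, 0.3],
    [12.4, -2.65, 0, 0, 0.3],
    [14.0, -3.0, 0, 0, 0.3],
    [15.47, -3.3, 0.2, 0, 0.3],
  ],
)

```text
time: 1.03
tool_pos: [0.5402, -0.2786, 0.2014]
ee_rot: [3.14, -0.001, 0.4]
wrist_force: [0.4, -1.2, -0.3]
width: 0.0658
finger_force: 0.0
```

servo_tool(
  moves=[
    [0, 0, 0, 0, 0.3],
    [0, 0, 0, 0, 0.3],
  ],
)

```text
time: 1.2
tool_pos: [0.539, -0.2785, 0.1992]
ee_rot: [-3.14, 0.002, 0.403]
wrist_force: [0.5, 0.7, -0.0]
width: 0.066
finger_force: 0.0
```

```bash
python3 -c "
from h import *
o=robot.get_obs();s=robot.snapshot('wrist');cv2.imwrite('pics/w1.png',s['image'])
print(o['tool_pos'],o['ee_rot'],o['width'],to([.538,-.2795,.085]))
M,e=wristcam(s,o)
for p in([.538,-.2795,.125],[.5187,-.3538,.125]):
  c=M.T@(np.array(p)-e);print(s['cx']+s['fx']*c[0]/c[2],s['cy']+s['fy']*c[1]/c[2])
"
```

```text
[ 0.53900076 -0.27850119  0.19915892] [-3.13988610e+00  1.69114337e-03  4.03402530e-01] 0.06602369347160145 [ 0.01 -0.01  4.59]
279.997029517684 219.14880260638247
346.9634181346295 269.35772916671
```

View pics/w1.png

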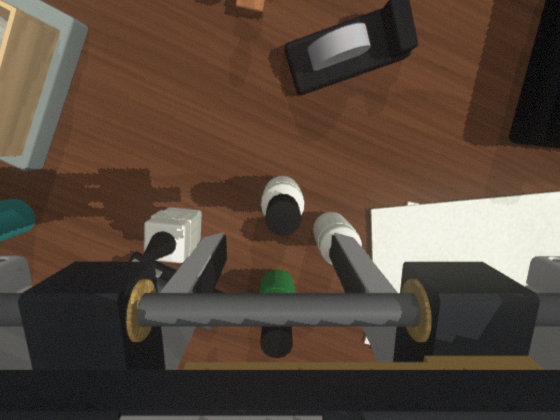

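The wrist view shows A's cap at (284,217), predicted (280,219), so it is about 3 mm off along tool y. I'll descend and grip.

servo_tool(
  moves=[
    [0, 0.1, 0.8, 0, 0.3],
    [0, 0.1, 1.6, 0, 0.3],
    [0, 0.1, 2.4, 0, 0.3],
    [0, 0.1, 3.2, 0, 0.3],
    [0, 0.1, 3.9, 0, 0.3],
    [0, 0.1, 4.4, 0, 0.3],
    [0, 0.1, 4.6, 0, 0.3],
    [0, 0.1, 4.6, 0, 0.3],
    [0, 0.1, 4.6, 0, 1.0],
    [0, 0.1, 4.6, 0, 1.0],
  ],
)

```text
time: 2.08
tool_pos: [0.5398, -0.2833, 0.0872]
ee_rot: [3.139, -0.002, 0.399]
wrist_force: [0.4, -0.3, 0.4]
width: 0.0556
finger_force: 0.0
```

servo_tool(
  moves=[
    [0, 0, 0, 0, 1.0],
    [0, 0, 0, 0, 1.0],
    [0, 0, 0, 0, 1.0],
    [0, 0, 0, 0, 1.0],
  ],
)

```text
time: 2.42
tool_pos: [0.5395, -0.2825, 0.0861]
ee_rot: [3.141, -0.001, 0.4]
wrist_force: [0.8, 0.4, 2.0]
width: 0.0315
finger_force: 30.0
```

servo_tool(
  moves=[
    [0, 0, -0.5, 0, 1],
    [0, 0, -1.3, 0, 1],
    [0, 0, -2.2, 0, 1],
    [0, 0, -3.2, 0, 1],
    [0, 0, -4.2, 0, 1],
    [0, 0, -5.2, 0, 1],
    [0, 0, -6.2, 0, 1],
    [0, 0, -7.0, 0, 1],
    [0, 0, -7.5, 0, 1],
    [0, 0, -7.5, 0, 1],
  ],
)

```text
time: 3.25
tool_pos: [0.5403, -0.283, 0.278]
ee_rot: [3.135, -0.004, 0.4]
wrist_force: [-0.2, 0.1, -0.3]
width: 0.0317
finger_force: 30.0
```

```bash
python3 -c "
from h import *
o=robot.get_obs();print(o['wrist_force'],o['width'],o['tool_pos'],to([.581,.111,.272]))"
```

```text
[-0.22248126  0.11192514 -0.31211021] 0.03172212526253294 [ 0.54026312 -0.28300926  0.27804848] [  7.64 -13.88   0.18]
```

servo_tool(
  moves=[
    [0.3, -0.5, 0, 0, 1],
    [0.85, -1.5, 0, 0, 1],
    [1.5, -2.75, 0, 0, 1],
    [2.2, -4.0, 0, 0, 1],
    [2.9, -5.3, 0, 0, 1],
    [3.6, -6.6, 0, 0, 1],
    [4.4, -7.9, 0, 0, 1],
    [5.1, -9.2, 0, 0, 1],
    [5.8, -10.5, 0, 0, 1],
    [6.4, -11.6, 0, 0, 1],
  ],
)

```text
time: 4.08
tool_pos: [0.5722, 0.0507, 0.2709]
ee_rot: [-3.139, 0.003, 0.402]
wrist_force: [0.1, -0.6, -1.6]
width: 0.0313
finger_force: 30.0
```

servo_tool(
  moves=[
    [0.5, -1.0, 0, 0, 1],
    [0.9, -1.7, 0, 0, 1],
    [1.15, -2.1, 0, 0, 1],
    [1.24, -2.28, 0, 0, 1],
    [1.24, -2.28, 0, 0, 1],
    [1.24, -2.28, 0, 0, 1],
  ],
)

```text
time: 4.58
tool_pos: [0.5798, 0.1109, 0.2723]
ee_rot: [3.141, 0.001, 0.399]
wrist_force: [-0.1, -0.5, -1.7]
width: 0.0317
finger_force: 30.0
```

```bash
python3 -c "
from h import *
o=robot.get_obs();print(o['wrist_force'],o['width'],o['tool_pos'],o['ee_rot'],to([.581,.111,.121]))
for n in('top','wrist'):
  s=robot.snapshot(n);i=s['image']
  if n=='top': i=cv2.resize(i[150:280,190:350],None,fx=4,fy=4,interpolation=2)
  cv2.imwrite('pics/p_%s.png'%n,i)
"
```

```text
[-0.10035917 -0.52920212 -1.74688017] 0.031688919485049975 [0.5797533  0.11094498 0.27233452] [3.14125221e+00 1.48957000e-03 3.99234487e-01] [0.06 0.02 6.05]
```

View pics/p_wrist.png

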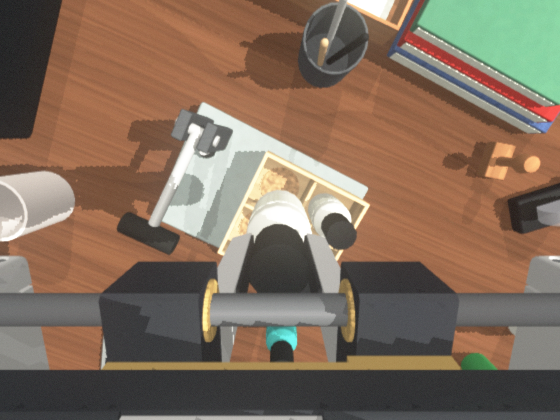

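Bottle A hangs upright in the fingers above the back empty cell, whose disc shows at (270,180). Lowering it now.

servo_tool(
  moves=[
    [0.05, 0, 0.4, 0, 1],
    [0.05, 0, 1.2, 0, 1],
    [0.05, 0, 2.0, 0, 1],
    [0.05, 0, 2.9, 0, 1],
    [0.05, 0, 3.8, 0, 1],
    [0.05, 0, 4.6, 0, 1],
    [0.05, 0, 5.2, 0, 1],
    [0.05, 0, 5.6, 0, 1],
    [0.05, 0, 5.8, 0, 1],
    [0.05, 0, 5.8, 0, 1],
  ],
)

```text
time: 5.52
tool_pos: [0.5805, 0.1114, 0.1264]
ee_rot: [-3.141, 0.002, 0.399]
wrist_force: [-0.2, 0.1, -1.5]
width: 0.0318
finger_force: 30.0
```

servo_tool(
  moves=[
    [0, 0, 0.1, 0, 1],
    [0, 0, 0.2, 0, 1],
    [0, 0, 0.2, 0, 1],
  ],
)

```text
time: 5.77
tool_pos: [0.5817, 0.112, 0.1236]
ee_rot: [3.141, -0.001, 0.4]
wrist_force: [0.1, 0.7, -1.5]
width: 0.0316
finger_force: 30.0
```

servo_tool(
  moves=[
    [0, 0, 0.05, 0, 1],
    [0, 0, 0.1, 0, 1],
    [0, 0, 0.12, 0, 1],
    [0, 0, 0.12, 0, 1],
  ],
)

```text
time: 6.1
tool_pos: [0.5813, 0.1121, 0.1201]
ee_rot: [3.141, -0.0, 0.4]
wrist_force: [-0.1, -0.2, -1.7]
width: 0.0315
finger_force: 30.0
```

servo_tool(
  moves=[
    [0, 0, 0.04, 0, 1],
    [0, 0, 0.08, 0, 1],
    [0, 0, 0.08, 0, 1],
  ],
)

```text
time: 6.35
tool_pos: [0.5815, 0.1122, 0.1201]
ee_rot: [3.141, -0.002, 0.4]
wrist_force: [-2.0, 0.6, 5.4]
width: 0.0312
finger_force: 30.0
```

Contact with the floor. Releasing with a partial opening, then lifting.

servo_tool(
  moves=[
    [0, 0, -0.04, 0, 0.4],
    [0, 0, -0.04, 0, 0.4],
    [0, 0, -0.04, 0, 0.4],
    [0, 0, -0.04, 0, 0.4],
    [0, 0, -0.04, 0, 0.4],
  ],
)

```text
time: 6.77
tool_pos: [0.5811, 0.112, 0.1185]
ee_rot: [-3.142, 0.001, 0.4]
wrist_force: [-0.7, 0.4, 0.1]
width: 0.0563
finger_force: 0.0
```

servo_tool(
  moves=[
    [0, 0, -0.4, 0, 0.4],
    [0, 0, -1.2, 0, 0.4],
    [0, 0, -2.2, 0, 0.4],
    [0, 0, -3.2, 0, 0.3],
    [0, 0, -4.2, 0, 0.3],
    [0, 0, -4.2, 0, 0.3],
  ],
)

```text
time: 7.27
tool_pos: [0.5839, 0.1123, 0.2315]
ee_rot: [3.138, -0.012, 0.4]
wrist_force: [0.1, -0.5, 1.0]
width: 0.0656
finger_force: 0.0
```

```bash
python3 -c "
from h import *
print(robot.get_obs()['tool_pos'],to([.520,-.356,.225]))"
```

```text
[0.58386633 0.11232967 0.23153935] [-9.65 16.26  0.21]
```

servo_tool(
  moves=[
    [-0.3, 0.5, 0, 0, 0.3],
    [-0.9, 1.5, 0, 0, 0.3],
    [-1.6, 2.7, 0, 0, 0.3],
    [-2.3, 3.9, 0, 0, 0.3],
    [-3.0, 5.1, 0, 0, 0.3],
    [-3.7, 6.3, 0, 0, 0.3],
    [-4.4, 7.5, 0, 0, 0.3],
    [-5.1, 8.7, 0, 0, 0.3],
    [-5.8, 9.8, 0, 0, 0.3],
    [-6.5, 10.95, 0, 0, 0.3],
  ],
)

```text
time: 8.1
tool_pos: [0.536, -0.2054, 0.2217]
ee_rot: [-3.139, 0.003, 0.399]
wrist_force: [1.5, 0.9, -0.6]
width: 0.0656
finger_force: 0.0
```

servo_tool(
  moves=[
    [-0.7, 1.2, 0, 0, 0.3],
    [-1.4, 2.4, 0, 0, 0.3],
    [-2.1, 3.6, 0, 0, 0.3],
    [-2.7, 4.6, 0, 0, 0.3],
    [-3.05, 5.2, 0, 0, 0.3],
    [-3.15, 5.3, 0, 0, 0.3],
    [-3.15, 5.3, 0, 0, 0.3],
    [-3.15, 5.3, 0, 0, 0.3],
  ],
)

```text
time: 8.77
tool_pos: [0.517, -0.3549, 0.2234]
ee_rot: [-3.14, 0.0, 0.401]
wrist_force: [0.6, 0.4, 0.7]
width: 0.0657
finger_force: 0.0
```

```bash
python3 -c "
from h import *
o=robot.get_obs();s=robot.snapshot('wrist');cv2.imwrite('pics/w2.png',s['image'])
print(o['tool_pos'],o['ee_rot'],o['width'],to([.520,-.356,.085]))
M,e=wristcam(s,o)
c=M.T@(np.array([.520,-.356,.125])-e);print(s['cx']+s['fx']*c[0]/c[2],s['cy']+s['fy']*c[1]/c[2])
"
```

```text
[ 0.51704786 -0.35485427  0.22340354] [-3.13980660e+00  3.41866500e-06  4.00578769e-01] 0.06574864040206174 [0.07 0.1  5.56]
281.6995091553642 209.00362345715888
```

View pics/w2.png

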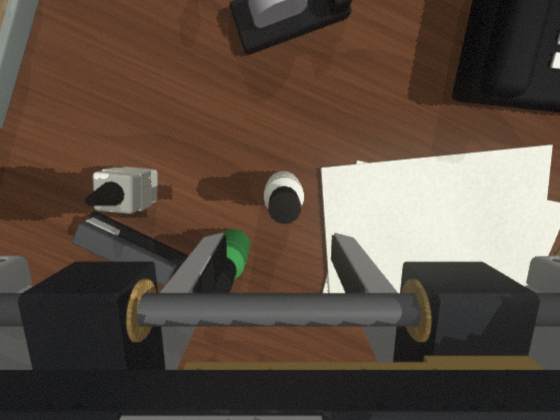

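B's cap is centred at (285,207), predicted (282,209), and the green bottle stays clear of the left finger. I'll descend and grip.

servo_tool(
  moves=[
    [0.08, 0.15, 0.8, 0, 0.3],
    [0.08, 0.15, 1.7, 0, 0.3],
    [0.08, 0.15, 2.7, 0, 0.3],
    [0.08, 0.15, 3.7, 0, 0.3],
    [0.08, 0.15, 4.6, 0, 0.3],
    [0.08, 0.15, 5.2, 0, 0.3],
    [0.08, 0.15, 5.5, 0, 0.3],
    [0.08, 0.15, 5.5, 0, 0.3],
    [0.08, 0.15, 5.5, 0, 1.0],
    [0.08, 0.15, 5.5, 0, 1.0],
  ],
)

```text
time: 9.65
tool_pos: [0.5216, -0.3588, 0.0885]
ee_rot: [3.139, -0.002, 0.401]
wrist_force: [-0.1, 0.1, -0.8]
width: 0.0559
finger_force: 0.0
```

servo_tool(
  moves=[
    [0, 0, 0, 0, 1.0],
    [0, 0, 0, 0, 1.0],
    [0, 0, 0, 0, 1.0],
    [0, 0, 0, 0, 1.0],
  ],
)

```text
time: 9.98
tool_pos: [0.5207, -0.3591, 0.0873]
ee_rot: [3.14, -0.001, 0.4]
wrist_force: [-0.3, 0.2, 1.9]
width: 0.0314
finger_force: 30.0
```

servo_tool(
  moves=[
    [0, 0, -0.5, 0, 1],
    [0, 0, -1.3, 0, 1],
    [0, 0, -2.2, 0, 1],
    [0, 0, -3.2, 0, 1],
    [0, 0, -4.2, 0, 1],
    [0, 0, -5.2, 0, 1],
    [0, 0, -6.2, 0, 1],
    [0, 0, -7.0, 0, 1],
    [0, 0, -7.5, 0, 1],
    [0, 0, -7.5, 0, 1],
  ],
)

```text
time: 10.82
tool_pos: [0.5213, -0.3596, 0.2791]
ee_rot: [3.135, -0.004, 0.4]
wrist_force: [-0.6, -0.0, -0.4]
width: 0.0317
finger_force: 30.0
```

```bash
python3 -c "
from h import *
o=robot.get_obs();print(o['wrist_force'],o['width'],o['tool_pos'],to([.511,.1155,.272]))"
```

```text
[-0.58538389 -0.01012254 -0.40184263] 0.03171314602213074 [ 0.52126787 -0.35955112  0.27907922] [  7.01 -17.67   0.18]
```

servo_tool(
  moves=[
    [0.2, -0.5, 0, 0, 1],
    [0.6, -1.5, 0, 0, 1],
    [1.1, -2.8, 0, 0, 1],
    [1.6, -4.1, 0, 0, 1],
    [2.15, -5.4, 0, 0, 1],
    [2.65, -6.7, 0, 0, 1],
    [3.2, -8.0, 0, 0, 1],
    [3.7, -9.3, 0, 0, 1],
    [4.2, -10.6, 0, 0, 1],
    [4.7, -11.9, 0, 0, 1],
  ],
)

```text
time: 11.65
tool_pos: [0.5111, -0.0363, 0.2719]
ee_rot: [-3.139, 0.003, 0.4]
wrist_force: [0.3, 1.2, -1.3]
width: 0.0314
finger_force: 30.0
```

servo_tool(
  moves=[
    [0.5, -1.3, 0, 0, 1],
    [1.0, -2.5, 0, 0, 1],
    [1.5, -3.8, 0, 0, 1],
    [1.9, -4.9, 0, 0, 1],
    [2.2, -5.6, 0, 0, 1],
    [2.3, -5.77, 0, 0, 1],
    [2.3, -5.77, 0, 0, 1],
    [2.3, -5.77, 0, 0, 1],
  ],
)

```text
time: 12.32
tool_pos: [0.5089, 0.1161, 0.2728]
ee_rot: [3.142, 0.003, 0.4]
wrist_force: [0.2, -0.5, -1.3]
width: 0.031
finger_force: 30.0
```

```bash
python3 -c "
from h import *
o=robot.get_obs();print(o['wrist_force'],o['width'],o['tool_pos'],to([.511,.1155,.121]))
for n in ('wrist','top'):
  s=robot.snapshot(n);i=s['image']
  cv2.imwrite('pics/w3_%s.png'%n,i)
"
```

```text
[ 0.22257114 -0.53935336 -1.29008914] 0.031036866883346767 [0.5088807  0.11607208 0.27276539] [0.08 0.05 6.07]
```

View pics/w3_wrist.png

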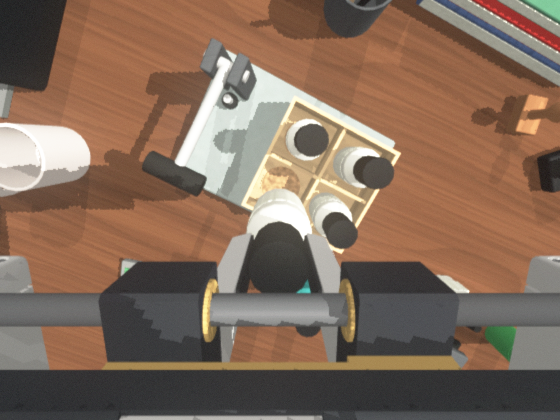

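Bottle A stands upright in the back cell at (307,140), and B hangs over the front cell with its disc at (275,185). Lowering B.

servo_tool(
  moves=[
    [0.05, 0.05, 0.4, 0, 1],
    [0.08, 0.05, 1.2, 0, 1],
    [0.08, 0.05, 2.0, 0, 1],
    [0.08, 0.05, 2.9, 0, 1],
    [0.08, 0.05, 3.8, 0, 1],
    [0.08, 0.05, 4.6, 0, 1],
    [0.08, 0.05, 5.2, 0, 1],
    [0.08, 0.05, 5.6, 0, 1],
    [0.08, 0.05, 5.85, 0, 1],
    [0.08, 0.05, 5.9, 0, 1],
  ],
)

```text
time: 13.25
tool_pos: [0.5114, 0.1152, 0.1249]
ee_rot: [-3.141, 0.002, 0.399]
wrist_force: [-0.3, 0.3, -1.2]
width: 0.0315
finger_force: 30.0
```

servo_tool(
  moves=[
    [0, 0, 0.06, 0, 1],
    [0, 0, 0.12, 0, 1],
    [0, 0, 0.17, 0, 1],
    [0, 0, 0.17, 0, 1],
  ],
)

```text
time: 13.58
tool_pos: [0.5124, 0.116, 0.1228]
ee_rot: [3.141, -0.001, 0.4]
wrist_force: [-0.6, 0.5, -0.8]
width: 0.0314
finger_force: 30.0
```

servo_tool(
  moves=[
    [0, 0, 0.05, 0, 1],
    [0, 0, 0.1, 0, 1],
    [0, 0, 0.1, 0, 1],
  ],
)

```text
time: 13.83
tool_pos: [0.5126, 0.116, 0.1213]
ee_rot: [3.141, -0.002, 0.4]
wrist_force: [-2.3, -0.1, 3.8]
width: 0.0315
finger_force: 30.0
```

servo_tool(
  moves=[
    [0, 0, -0.04, 0, 0.4],
    [0, 0, -0.04, 0, 0.4],
    [0, 0, -0.04, 0, 0.4],
    [0, 0, -0.04, 0, 0.4],
    [0, 0, -0.04, 0, 0.4],
  ],
)

```text
time: 14.25
tool_pos: [0.5119, 0.1159, 0.1204]
ee_rot: [-3.142, 0.0, 0.4]
wrist_force: [0.6, -0.2, -0.2]
width: 0.0562
finger_force: 0.0
```

servo_tool(
  moves=[
    [0, 0, -0.4, 0, 0.4],
    [0, 0, -1.2, 0, 0.4],
    [0, 0, -2.2, 0, 0.4],
    [0, 0, -3.2, 0, 0.6],
    [0, 0, -3.6, 0, 1],
    [0, 0, -3.6, 0, 1],
    [0, 0, -3.6, 0, 1],
    [0, 0, -3.6, 0, 1],
  ],
)

```text
time: 14.92
tool_pos: [0.5112, 0.1158, 0.209]
ee_rot: [-3.141, 0.003, 0.4]
wrist_force: [-0.4, -0.6, -0.1]
width: 0.0264
finger_force: 0.0
```

```bash
python3 -c "
from h import *
o=robot.get_obs();print(o['tool_pos'],o['ee_rot'],o['joint_positions'],to([.4955,.2265,.2]))"
```

```text
[0.51120756 0.11580485 0.20898944] [-3.14087681e+00  2.81255830e-03  3.99801253e-01] [ 1.14649037e-01  3.11535891e-02  1.42282163e+00 -1.04991364e-04
  1.69051779e+00  1.28563273e+00] [ 1.15 -4.32  0.36]
```

servo_tool(
  moves=[
    [0.2, -0.8, 0.1, 0, 1],
    [0.5, -1.8, 0.2, 0, 1],
    [0.8, -2.8, 0.3, 0, 1],
    [1.0, -3.7, 0.36, 0, 1],
    [1.12, -4.2, 0.36, 0, 1],
    [1.15, -4.32, 0.36, 0, 1],
    [1.15, -4.32, 0.36, 0, 1],
    [1.15, -4.32, 0.36, 0, 1],
  ],
)

```text
time: 15.58
tool_pos: [0.4965, 0.2258, 0.2012]
ee_rot: [3.141, 0.001, 0.399]
wrist_force: [0.0, 0.6, 0.1]
width: 0.0005
finger_force: 0.0
```

```bash
python3 -c "
from h import *
o=robot.get_obs();print(o['tool_pos'],o['width'],to([.4955,.2265,.163]),to([.4955,.2265,.137]))
s=robot.snapshot('scene');i=s['image'];cv2.imwrite('pics/s2.png',cv2.resize(i[120:270,220:420],None,fx=4,fy=4,interpolation=2))
for p in ([.4955,.2265,.155],):print((proj(s,p)-[220,120])*4)
"
```

```text
[0.49649063 0.22578243 0.20121342] 0.0005259349328143788 [-0.02 -0.04  1.53] [-0.02 -0.04  2.57]
[479.69865371 108.97325643]
```

View pics/s2.png

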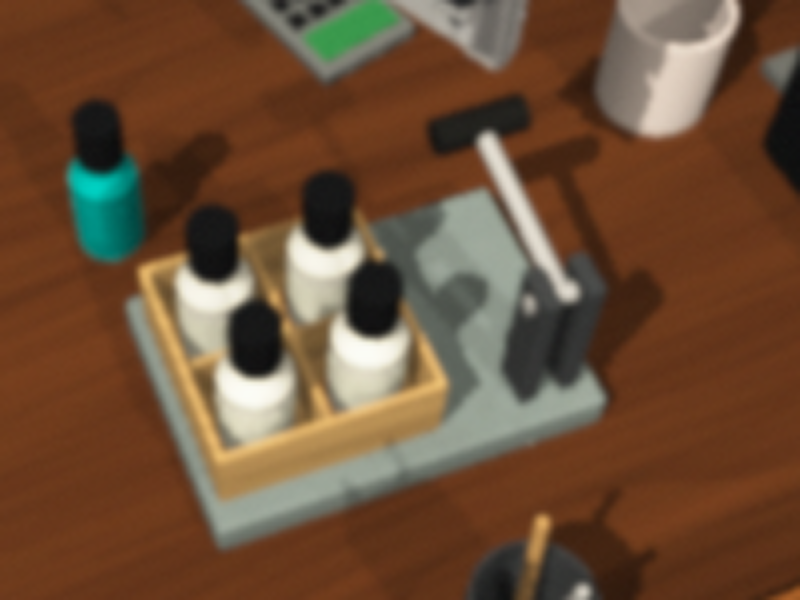

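All four bottles stand upright in the crate, the bar is at (478,122), and the fingertips are at (490,60) just above it. Pressing down.

servo_tool(
  moves=[
    [0, 0, 0.5, 0, 1],
    [0, 0, 1.0, 0, 1],
    [0, 0, 1.4, 0, 1],
    [0, 0, 1.6, 0, 1],
    [0, 0, 1.75, 0, 1],
    [0, 0, 1.9, 0, 1],
    [0, 0, 2.0, 0, 1],
    [0, 0, 2.1, 0, 1],
    [0, 0, 2.1, 0, 1],
  ],
)

```text
time: 16.38
tool_pos: [0.4961, 0.2266, 0.1495]
ee_rot: [-3.142, 0.0, 0.4]
wrist_force: [-2.6, -0.7, 3.8]
width: 0.0004
finger_force: 2.0
```

servo_tool(
  moves=[
    [0, 0, 0.1, 0, 1],
    [0, 0, 0.2, 0, 1],
    [0, 0, 0.3, 0, 1],
    [0, 0, 0.4, 0, 1],
    [0, 0, 0.48, 0, 1],
    [0, 0, 0.48, 0, 1],
    [0, 0, 0.48, 0, 1],
    [0, 0, 0.48, 0, 1],
  ],
)

```text
time: 17.05
tool_pos: [0.4957, 0.227, 0.138]
ee_rot: [-3.141, 0.001, 0.4]
wrist_force: [-5.8, -0.5, 6.3]
width: 0.0002
finger_force: 3.2
```

```bash
python3 -c "
from h import *
o=robot.get_obs();print(o['time'],o['tool_pos'],o['wrist_force'],o['qvel'].round(3) if hasattr(o['qvel'],'round') else o['qvel'])
s=robot.snapshot('scene');i=s['image'];cv2.imwrite('pics/s3.png',cv2.resize(i[70:270,190:430],None,fx=3,fy=3,interpolation=2))
"
```

```text
17.05 [0.49573215 0.22695606 0.13796898] [-5.80538958 -0.49754103  6.32206123] [ 0.001 -0.002  0.002  0.001 -0.001  0.001]
```

View pics/s3.png

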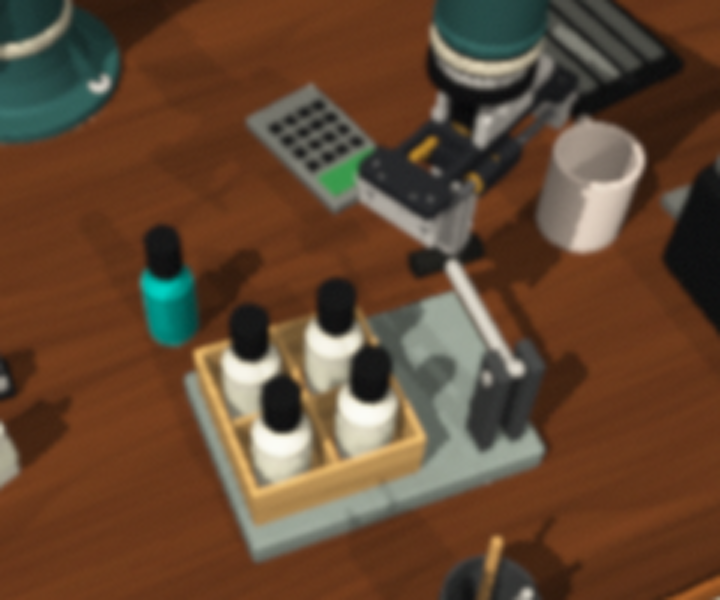

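Fingertips sit on the bar, pressed 17 mm with 6.3 N down. I'll ease the sideways load by about 1 mm and check that it holds.

servo_tool(
  moves=[
    [-0.02, -0.01, 0.02, 0, 1],
    [-0.05, -0.02, 0.03, 0, 1],
    [-0.05, -0.02, 0.03, 0, 1],
    [-0.05, -0.02, 0.03, 0, 1],
    [-0.05, -0.02, 0.03, 0, 1],
    [-0.05, -0.02, 0.03, 0, 1],
  ],
)

```text
time: 17.6
tool_pos: [0.4957, 0.227, 0.1378]
ee_rot: [-3.142, -0.002, 0.4]
wrist_force: [-3.4, -1.5, 5.6]
width: 0.0006
finger_force: 3.1
```

servo_tool(
  moves=[
    [0, 0, 0.03, 0, 1],
    [0, 0, 0.03, 0, 1],
    [0, 0, 0.03, 0, 1],
    [0, 0, 0.03, 0, 1],
    [0, 0, 0.03, 0, 1],
    [0, 0, 0.03, 0, 1],
  ],
)

```text
time: 18.1
tool_pos: [0.4956, 0.227, 0.137]
ee_rot: [-3.142, -0.002, 0.4]
wrist_force: [-3.2, -1.4, 6.7]
width: 0.0004
finger_force: 3.2
```

```bash
python3 -c "
from h import *
o=robot.get_obs();print(o['tool_pos'],o['wrist_force']);print(robot.close_job())"
```

```text
[0.49562417 0.22697237 0.13701579] [-3.19255351 -1.43900662  6.7246962 ]
the job is handed in; nothing more can be done
None
```

Job handed in at about 18 s: both ink bottles stand upright in the two empty cells, and the fingers hold the lever at about half travel (pressed about 18 mm with 6.7 N; half is 18 mm and about 7 N); no verdict was returned.

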